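# Lay out the shaft-repair kit on its outlines

## Robot

A 6-joint arm with a two-finger parallel gripper is mounted at the origin on a cart in front of the work surface, level with it; the furniture and walls round the work are solid. World frame = base frame: x ahead of the robot, y to its left, z up, the work surface at z = 0. Lengths are in mm, angles in degrees, forces in N, time in s.
With the tool pointing down it reaches from about 250 to 850 mm from the base axis. Payload 12.5 kg.
Tool frame: the origin (TCP) lies at the very end of the fingers, on their centre line; the grasp point (between the pads) lies tcp_to_grasp behind it (tcp_to_grasp is the distance from the TCP to the grasp point, in mm); z points along the fingers, y is the line along which they close (so a half turn about z gives the same grasp; the last joint's range is limited). The gripper opens to 93 mm and grips with 3 to 60 N. Pads are 15 mm wide; open, the fingers measure 128 mm over their backs; the gripper's body (75 mm by 188 mm) begins 65 mm behind the grasp point.
Start: joints at [-73.717, 20.094, 94.641, -0, 65.266, -4.847], TCP at [198.291, -512.996, 218.633] pointing down, gripper open.
Joint ranges: [-157.81, 157.81], [-45, 120.19], [0.68, 151.7], [-89.99, 269.99], [4.06, 180], [-164.3, 164.3]. Speed limits (degrees/s): [127.2, 127.2, 159.86, 180, 180, 180].

## Interface

Orientations are given as a 3x3 rotation matrix whose columns are the frame's x, y, z axes.
In Python, from rig import read_state, grab_frame, hand_in, tcp_to_grasp gives the robot as it stands.
- The arm moves only by the tool drive_tool, never from a script. Its argument "series" is a list of rows, each a list of 7 numbers: the turn, a rotation vector about the tool's x, y, z in degrees, then the shift along the tool's x, y, z in m, then the opening in per cent of the stroke, from 0 (shut) to 100 (fully open). A call has 1 to 8 rows; each row shifts and turns the commanded pose from where the row before left it, along the tool's axes as they then stand; what a row does not reach is not made up. A row lasts 1/8 s, in which the tool goes at most 62.5 mm and 10.7 degrees, less where a joint would pass 70% of its speed; a pose out of reach is approached as far as the arm can. A call with a gripper value outside its range is refused whole. The fingers move at their own pace and stop on an object; "force" is the grip in N (left out, the last holds). Time passes only in rows, so rows that do not move let the fingers close. It gives the time, the measured TCP pose, the force, the opening and the grip force at its end, in the units of the state.
- read_state(): the state, without advancing time (a new reading comes with each control period).
- grab_frame(name): name is "side" or "top"; returns a dict with "frame" (480x640x3 uint8, blue, green, red), "range_z" (480x640 float32, mm along the optical axis (not along the pixel's ray), 0 where there is no reading), "mtx" (3x3 intrinsics, pixels), "cam_to_world" (4x4, takes a point from camera to world coordinates). Camera axes: x right, y up, looking along -z (the intrinsics and any distortion apply to the point x, -y, -z); pixel columns grow to the right and rows downward; lengths in mm; the calibration is good to about 2 mm. A picture is of the moment at which its call begins.
- hand_in(): hands the job in; it is judged then, once.
The state is a dict: "time": time; "q": joint angles; "qd": joint speeds; "joint_torque": joint torques, N m; "position": TCP position; "ee_rot": TCP orientation; "ft_force": force on the tool from outside, world axes, zero at the start; "ft_torque": the same for the moment, N m; "finger_gap": finger opening in mm; "grip_force": force on a finger pad.
Only numpy, scipy, OpenCV 4.12 (cv2) and the standard library are available. Lean on these libraries where they do the work, as an engineer would, in place of code of your own. Each camera call takes 0.05 s, during which the arm holds its last target. There are 200 camera calls.

## Task

Lay out the shaft-repair kit in the tray: put the large ball bearing, the pillow block, the tape measure and the hexagon nut each flat and centred on its own painted outline, the tape measure standing on its edge as it does now, with the pillow block and the tape measure turned to line up with their outlines. The square nut and the small bearing belong to another job: leave them where they lie.

Things in the scene. Friction and masses are not known exactly. Their poses are not given: they have to be found in the camera images.
- bearing_centre (a point): the large ball bearing of the kit, lying flat: steel ring of 52 mm outer diameter, 15 mm high. This point is its centre, half-way up (7.5 mm above its underside); z up. Its solid shape is a 50x50 mm square block along its own x and y axes, so grip it across x or y (it starts turned at most 0.2 rad from the robot's axes), low by the fingertips
- block_centre (a point): grey cast pillow block (bearing housing) standing on its foot: foot 28 mm (along its own x) by 86 mm (along its own y), 12 mm high, with a bolt hole near each end; in its middle a round-topped housing, 48 mm long along y and 26 mm thick along x, up to 54 mm above the underside. This point is its centre, half-way up (27 mm above its underside); z up. Grip the housing across x (26 mm)
- tape_centre (a point): yellow pocket tape measure standing on its narrow edge, 36 mm thick (along its own x), 72 mm long (along its own y), 64 mm high; a short blade tip sticks out low at the -y end. This point is the centre of the case, half-way up (32 mm above its underside); z up. Grip it across x, in its upper half
- nut_centre (a point): large steel hexagon nut of the kit, lying flat: 46 mm across flats, 53 mm across corners, 24 mm high, round hole of 29 mm. This point is its centre, half-way up (12 mm above its underside); z up. Its own +x axis points at the middle of a flat, so flats face x and every 60 degrees round from it
- square_nut_centre (a point): look-alike: large steel square nut, 46x46 mm, 24 mm high, round hole of 29 mm. Not part of the kit, must stay where it lies. This point is its centre, half-way up
- small_bearing_centre (a point): look-alike: small ball bearing, 36 mm outer diameter, 11 mm high. Not part of the kit, must stay where it lies. This point is its centre, half-way up
- bearing_spot (a point): one of four grey tiles, 100x100 mm, that lie two by two, 102 mm apart, in a shallow square plywood tray (220x220 mm, rim 15 mm high); all fixed, the tray may lie turned and any tile may lie in any quarter. Flat tops 10 mm above the bench. This one has the bearing's outline: a dark disc of 52 mm with a light centre of 25 mm. This point is the middle of the tile's top and of the outline. 
- block_spot (a point): tile like that of bearing_spot, with the outline of the pillow block's foot: a dark bar with round ends, 28 mm (along this point's x) by 86 mm (along its y), with a light dot near each end. Middle of its top. Either way round will do. A fixed bench grinder, 0.232 m high, stands between the tray and the things (x 0.51 to 0.71 m, y -0.21 to 0.09 m): go over it or round its front
- tape_spot (a point): tile like that of bearing_spot, with the tape measure's outline: a dark rectangle, 37 mm (along this point's x) by 73 mm (along its y). This point is the middle of the tile's top and of the outline. Either way round will do
- nut_spot (a point): tile like that of bearing_spot, with the nut's outline: a dark hexagon, 46 mm across flats, with a light round centre of 29 mm. This point is the middle of the tile's top and of the outline. Any turn of the nut will do. Shelves rise above the bench behind x 0.75 m (y below 0.15 m): keep the wrist low over the far right
There are look-alikes about, which are no part of the job. Leave any pink look-alike of the part that bears nut_centre alone.

How it is judged:
By the outcome, as a careful person would: the job done as asked, in the order asked, and still so for the second after the job is handed in, with the robot touching nothing.
It also fails if it takes over 120 s, if anything falls off the work surface, if the arm or the gripper's body presses on something with over 40 N, if the wrist force passes 120 N, or if a joint passes its speed limit or range.

## Working session

There is one attempt and no reset: what is moved stays moved. The work goes in short steps, Python scripts to look and compute and a tool call to move; the robot and the scene stay as the last step left them, time stands still between calls to the robot, and variables do not carry over. Pictures are saved under pics/ and viewed, at most 14 in all, crops included, and the job is handed in when it is done.

Besides the shell and the picture viewer there is one more tool, called after "Request:" as name(argument=value, ...) on one line, values as JSON. drive_tool: Moves the arm, as the interface text tells. Its arguments: {"type":"object","properties":{"series":{"type":"array"},"force":{"type":"number"}},"required":["series"]}

```bash
mkdir -p pics
python3 - <<'E'
from rig import *
import cv2,numpy as np
print(tcp_to_grasp); s=read_state(); print({k:np.round(v,3).tolist() for k,v in s.items()})
for n in("top","side"):
    f=grab_frame(n); cv2.imwrite(f"pics/{n}0.png",f["frame"]); np.savez(f"{n}0.npz",**f); print(n,f["mtx"].tolist(),np.round(f["cam_to_world"],3).tolist(),[k for k in f])
E
```

```text
18.8
{'time': 0.0, 'q': [-73.716, 20.125, 94.676, -0.0, 65.265, -4.849], 'qd': [-0.119, 0.082, -0.007, -0.062, -0.035, -0.027], 'joint_torque': [0.0, -49.732, -28.525, 0.07, 0.026, -0.0], 'position': [198.204, -512.69, 218.104], 'ee_rot': [[0.933, 0.361, -0.0], [0.361, -0.933, 0.001], [0.0, -0.001, -1.0]], 'ft_force': [0.221, -0.229, -0.504], 'ft_torque': [-0.013, 0.035, -0.006], 'grip_force': 0.0, 'finger_gap': 93.031}
top [[441.54404275403033, 0.0, 313.61174091920157], [0.0, 441.54404275403033, 239.86194626259984], [0.0, 0.0, 1.0]] [[-0.025, 0.997, -0.069, 439.109], [-1.0, -0.026, -0.003, -36.156], [-0.005, 0.069, 0.998, 1033.897], [0.0, 0.0, 0.0, 1.0]] ['frame', 'range_z', 'mtx', 'cam_to_world']
side [[621.9688851386964, 0.0, 315.0090091700694], [0.0, 621.9688851386964, 248.2117274141982], [0.0, 0.0, 1.0]] [[-0.84, 0.314, -0.442, -186.886], [-0.542, -0.517, 0.663, 970.573], [-0.021, 0.797, 0.604, 970.51], [0.0, 0.0, 0.0, 1.0]] ['frame', 'range_z', 'mtx', 'cam_to_world']
```

View pics/top0.png

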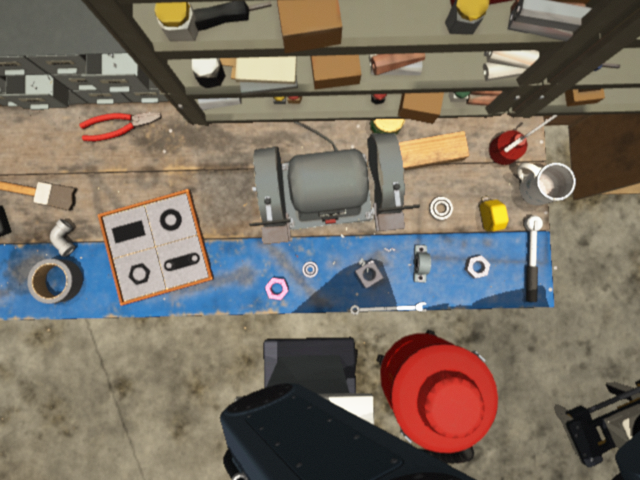

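View pics/side0.png

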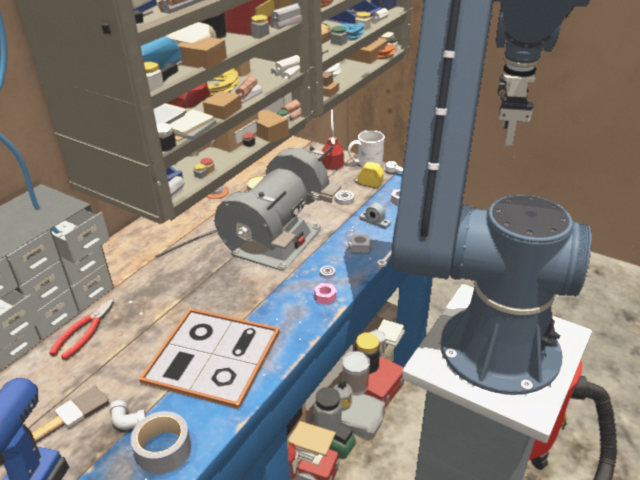

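The top view shows the bearing at (441,208), tape (494,214), pillow block (422,263) and hex nut (479,266). The square nut is at (370,272), the small bearing at (310,269) and the pink nut at (277,288). The tray spots are tape (130,231), bearing (171,219), nut (140,273) and block (182,262).

```bash
cat > h.py <<'E'
import numpy as np,cv2
def ray(f,uv,z):
    uv=np.atleast_2d(np.asarray(uv,float)); K=f["mtx"]; T=f["cam_to_world"]
    d=np.c_[(uv[:,0]-K[0,2])/K[0,0],-(uv[:,1]-K[1,2])/K[1,1],-np.ones(len(uv))]@T[:3,:3].T
    return T[:3,3]+d*((z-T[2,3])/d[:,2])[:,None]
def cloud(f):
    v,u=np.mgrid[:480,:640]; K=f["mtx"];T=f["cam_to_world"]; r=f["range_z"]
    P=np.dstack([(u-K[0,2])/K[0,0]*r,-(v-K[1,2])/K[1,1]*r,-r])
    return P@T[:3,:3].T+T[:3,3]
def rect(P):
    (c,wh,a)=cv2.minAreaRect(np.asarray(P[:,:2],np.float32)); return np.round(c,1),np.round(wh,1),round(a,1)
E
python3 - <<'E'
from h import *
f=dict(np.load("top0.npz")); P=cloud(f); Z=P[...,2]
im=f["frame"]
for n,u,v in(("bearing",441,208),("block",422,263),("tape",494,214),("nut",479,266),("sq",370,272),("small",310,269)):
    w=Z[v-22:v+23,u-22:u+23]; bg=np.median(w); print(n,"bg",round(bg,1),"pctl",np.round(np.percentile(w,[5,50,80,95,99]),1))
    m=((Z>bg+5)&(f["range_z"]>0)).astype(np.uint8)
    k,L,S,C=cv2.connectedComponentsWithStats(m); 
    for i in range(1,k):
        if np.hypot(*(C[i]-(u,v)))<12 and S[i,4]>30:
            Q=P[L==i]; print("  ",S[i],rect(Q),"z",np.round(np.percentile(Q[:,2],[5,50,95]),1))
g=cv2.cvtColor(im,cv2.COLOR_BGR2GRAY); m=(g<75).astype(np.uint8); 
cs,_=cv2.findContours(m[185:305,98:215],cv2.RETR_EXTERNAL,cv2.CHAIN_APPROX_NONE,offset=(98,185))
for c in cs:
    if cv2.contourArea(c)>80: print("spot",c.mean(0).mean(0).round(),rect(ray(f,c[:,0],10)))
a=cv2.resize(im[190:295,400:520],None,fx=5,fy=5,interpolation=cv2.INTER_CUBIC)
cv2.imwrite("pics/c1.png",a); cv2.imwrite("pics/c2.png",cv2.resize(im[180:310,90:220],None,fx=4,fy=4,interpolation=cv2.INTER_CUBIC))
E
```

```text
bearing bg -1.0 pctl [-4.4 -1.   2.  14.7 17.1]
   [429 197  24  22 335] (array([ 577.4, -331. ]), array([52.4, 49.4]), 85.3) z [ 8.8 13.4 17. ]
block bg -0.6 pctl [-4.3 -0.6 12.  50.8 54.6]
   [413 245  18  37 534] (array([ 450.1, -276.5]), array([28.4, 84.2]), 86.5) z [ 8.9 35.  53.8]
tape bg 0.1 pctl [-4.5  0.1 50.5 63.4 65.5]
   [479 196  29  35 752] (array([ 561.7, -442.2]), array([84.4, 37.7]), 7.6) z [11.2 52.6 64.5]
nut bg -1.1 pctl [-4.5 -1.1  1.9 23.8 26.6]
   [465 255  25  23 326] (array([ 439.5, -406.9]), array([45.6, 52.6]), 12.8) z [ 7.8 22.2 25.8]
sq bg -0.9 pctl [-4.3 -0.9  2.1 24.  25.8]
   [355 258  28  30 333] (array([ 435.2, -152.1]), array([62.2, 47.6]), 29.9) z [10.3 22.6 25.6]
small bg -1.1 pctl [-4.3 -1.1  0.8  9.  12.1]
   [302 262  16  15 157] (array([442.6, -21.6]), array([34.8, 32.4]), 88.6) z [ 6.2  9.7 12.5]
spot [139. 274.] (array([442.2, 373.5]), array([44.8, 40.4]), 44.4)
spot [181. 262.] (array([467.4, 275.1]), array([24. , 80.8]), 14.6)
spot [128. 231.] (array([541.1, 399. ]), array([34.1, 69.3]), 13.9)
spot [170. 219.] (array([566.2, 301.2]), array([46.9, 44.6]), 88.5)
```

View pics/c1.png

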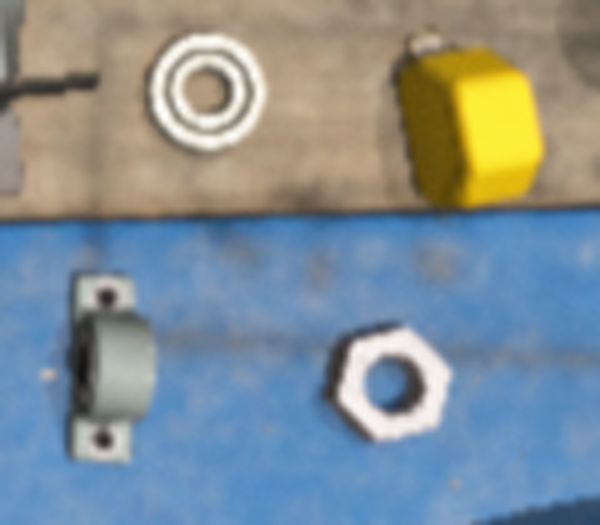

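The crop shows the bearing's ring, the block's long axis about along world x, the tape with its blade at the +x end, and the nut's flats. I need to refine the tape and block without the blade and slopes.

Run:
```python
from h import *
f=dict(np.load("top0.npz")); P=cloud(f); Z=P[...,2]
def sel(c,r,lo,hi): return P[(np.hypot(P[...,0]-c[0],P[...,1]-c[1])<r)&(Z>lo)&(Z<hi)&(f["range_z"]>0)]
def pca(Q):
    w,V=np.linalg.eigh(np.cov(Q[:,:2].T)); return round(np.degrees(np.arctan2(V[1,1],V[0,1]))%180,1)
for lo,hi in((25,80),(40,80),(58,80)): Q=sel((560,-442),60,lo,hi); print("tape",lo,rect(Q),pca(Q),len(Q))
for lo,hi in((6,80),(6,18),(35,80)): Q=sel((450,-276),60,lo,hi); print("block",lo,hi,rect(Q),pca(Q),Q[:,:2].mean(0).round(1),len(Q))
# bolt holes: dark px in the foot, white nut face
g=cv2.cvtColor(f["frame"],cv2.COLOR_BGR2GRAY)
for u0,u1,v0,v1 in((416,427,245,255),(414,427,273,283)):
    w=(90-g[v0:v1,u0:u1].astype(float)).clip(0); v,u=np.mgrid[v0:v1,u0:u1]; c=((u*w).sum()/w.sum(),(v*w).sum()/w.sum()); print("hole",np.round(c,1),ray(f,c,12).round(1))
Q=sel((440,-407),40,17,40); print("nut",rect(Q),Q[:,:2].mean(0).round(1))
Q=sel((577,-331),40,8,40); print("bearing",rect(Q),Q[:,:2].mean(0).round(1))
```

```text
tape 25 (array([ 555.6, -443.1]), array([71.8, 37.8]), 8.7) 9.0 641
tape 40 (array([ 553.1, -443.4]), array([66.8, 37.8]), 8.7) 8.6 533
tape 58 (array([ 553.3, -443.9]), array([45.2, 36.7]), 8.0) 7.6 299
block 6 80 (array([ 450.1, -276.9]), array([27.7, 84.1]), 86.3) 175.8 [ 449.8 -275.3] 526
block 6 18 (array([ 450.1, -276.7]), array([27.2, 84.3]), 85.9) 175.5 [ 450.1 -275.7] 218
block 35 80 (array([ 449.8, -277.3]), array([26.7, 45.3]), 86.3) 176.0 [ 450.  -276.3] 267
hole [419.4 251.4] [[ 476.7 -276.8   12. ]]
hole [419.7 277. ] [[ 417.6 -274.9   12. ]]
nut (array([ 439.6, -407.1]), array([45.5, 52.2]), 12.8) [ 439.4 -406.6]
bearing (array([ 577.4, -331. ]), array([52.4, 49.4]), 85.3) [ 577.5 -330.3]
```

Request:
drive_tool(series=[[0, 0, -9.8, 0, 0, 0, 100], [0, 0, -9.8, 0, 0, 0, 100], [0, 0, -9.8, 0, 0, 0, 100], [0, 0, -9.8, 0, 0, 0, 100], [0, 0, -9.8, 0, 0, 0, 100], [0, 0, -9.8, 0, 0, 0, 100], [0, 0, -10, 0, 0, 0, 100]], force=20)

```text
time: 0.98
position: [198.2, -512.8, 218.3]
ee_rot: [[-0.005, 1.0, -0.0], [1.0, 0.005, 0.001], [0.001, -0.0, -1.0]]
ft_force: [-0.6, 0.5, -0.1]
finger_gap: 93.0
grip_force: 0.0
```

Request:
drive_tool(series=[[0, 0, 0, 0.023, 0.048, 0, 100], [0, 0, 0, 0.023, 0.048, 0, 100], [0, 0, 0, 0.023, 0.048, 0, 100], [0, 0, 0, 0.023, 0.048, 0, 100], [0, 0, 0, 0.023, 0.048, 0, 100], [0, 0, 0, 0.023, 0.048, 0, 100], [0, 0, 0, 0.022, 0.045, 0, 100], [0, 0, 0, 0.022, 0.045, 0, 100]])

```text
time: 1.98
position: [577.8, -330.4, 218.2]
ee_rot: [[0.001, 1.0, -0.001], [1.0, -0.001, 0.0], [0.0, -0.001, -1.0]]
ft_force: [1.0, -0.4, 0.6]
finger_gap: 92.8
grip_force: 0.0
```

```bash
cat >> h.py <<'E'
def to(x,y,z,yaw):
    "remaining shift in present tool axes (m), turn about tool z (deg)"
    from rig import read_state
    s=read_state(); R=np.array(s["ee_rot"]); p=np.array(s["position"]); a=np.degrees(np.arctan2(R[1,0],R[0,0]))
    d=np.array([x,y,z])-p; w=np.radians(yaw); c=np.array([[np.cos(w),np.sin(w),0],[np.sin(w),-np.cos(w),0],[0,0,-1]])
    print("t",s["time"],"p",p.round(1),"yaw",round(a,2),"tilt",R[:2,2].round(4),"F",np.round(s["ft_force"],1),"gap",round(s["finger_gap"],1),"grip",round(s["grip_force"],1))
    print(" now-axes",(R.T@d/1000).round(4),"| after-turn axes",(c.T@d/1000).round(4),"turn z",round((a-yaw+180)%360-180,2))
E
python3 -c "
from h import *; to(577.4,-330.7,4,90)"
```

```text
t 1.975 p [ 577.8 -330.4  218.2] yaw 89.94 tilt [-0.0006  0.0003] F [ 1.  -0.4  0.6] gap 92.8 grip 0.0
 now-axes [-0.0003 -0.0003  0.2142] | after-turn axes [-0.0003 -0.0004  0.2142] turn z -0.06
```

Request:
drive_tool(series=[[0, 0, 0, 0, 0, 0.05, 100], [0, 0, 0, 0, 0, 0.05, 100], [0, 0, 0, 0, 0, 0.05, 100], [0, 0, 0, 0, 0, 0.035, 100], [0, 0, 0, 0, 0, 0.02, 100], [0, 0, 0, 0, 0, 0.009, 100], [0, 0, 0, 0, 0, 0, 0], [0, 0, 0, 0, 0, 0, 0]], force=20)

```text
time: 2.98
position: [577.2, -331.9, 6.0]
ee_rot: [[0.001, 1.0, 0.002], [1.0, -0.001, -0.001], [-0.001, 0.002, -1.0]]
ft_force: [0.3, 0.4, -0.3]
finger_gap: 77.3
grip_force: 0.0
```

Request:
drive_tool(series=[[0, 0, 0, 0, 0, 0, 0], [0, 0, 0, 0, 0, 0, 0], [0, 0, 0, 0, 0, 0, 0], [0, 0, 0, 0, 0, 0, 0]])

```text
time: 3.48
position: [576.7, -331.6, 5.0]
ee_rot: [[0.001, 1.0, 0.001], [1.0, -0.001, -0.0], [-0.0, 0.001, -1.0]]
ft_force: [-0.3, 0.4, 4.0]
finger_gap: 51.2
grip_force: 19.2
```

Request:
drive_tool(series=[[0, 0, 0, 0, 0, -0.03, 0], [0, 0, 0, 0, 0, -0.05, 0], [0, 0, 0, 0, 0, -0.05, 0], [0, 0, 0, 0, 0, -0.05, 0], [0, 0, 0, 0, 0, -0.05, 0], [0, 0, 0, 0, 0, -0.05, 0], [0, 0, 0, 0, 0, -0.02, 0]], force=30)

```text
time: 4.35
position: [576.9, -331.7, 307.7]
ee_rot: [[0.001, 1.0, 0.003], [1.0, -0.001, -0.002], [-0.002, 0.003, -1.0]]
ft_force: [-0.6, 0.1, -2.3]
finger_gap: 50.7
grip_force: 28.9
```

Request:
drive_tool(series=[[0, 0, 0, 0.03, 0, 0, 0], [0, 0, 0, 0.045, 0, 0, 0], [0, 0, 0, 0.045, 0, 0, 0], [0, 0, 0, 0.045, 0, 0, 0], [0, 0, 0, 0.045, 0, 0, 0], [0, 0, 0, 0.045, 0, 0, 0], [0, 0, 0, 0.045, 0, 0, 0], [0, 0, 0, 0.045, 0, 0, 0]])

```text
time: 5.35
position: [576.5, 15.0, 304.3]
ee_rot: [[0.001, 1.0, -0.001], [1.0, -0.001, 0.0], [0.0, -0.001, -1.0]]
ft_force: [-0.1, -0.6, -1.5]
finger_gap: 51.0
grip_force: 28.9
```

Request:
drive_tool(series=[[0, 0, 0, 0.045, 0, 0, 0], [0, 0, 0, 0.045, 0, 0, 0], [0, 0, 0, 0.045, 0, 0, 0], [0, 0, 0, 0.045, 0, 0, 0], [0, 0, 0, 0.045, 0, 0, 0], [0, 0, 0, 0.045, 0, 0, 0], [0, 0, -7.3, 0.015, 0, 0, 0], [0, 0, -7.3, 0, 0, 0, 0]])

```text
time: 6.35
position: [576.7, 299.8, 303.7]
ee_rot: [[-0.257, 0.967, -0.001], [0.967, 0.257, -0.001], [-0.0, -0.001, -1.0]]
ft_force: [-0.4, -0.8, -1.7]
finger_gap: 50.8
grip_force: 28.9
```

```bash
python3 -c "
from h import *; to(566.5,300.9,15,104.6)"
```

```text
t 6.35 p [576.7 299.8 303.7] yaw 104.87 tilt [-0.0013 -0.0005] F [-0.4 -0.8 -1.7] gap 50.8 grip 28.9
 now-axes [ 0.0038 -0.0092  0.2887] | after-turn axes [ 0.0037 -0.0096  0.2887] turn z 0.27
```

Request:
drive_tool(series=[[0, 0, 0.3, 0.0037, -0.0095, 0.05, 0], [0, 0, 0, 0, 0, 0.06, 0], [0, 0, 0, 0, 0, 0.06, 0], [0, 0, 0, 0, 0, 0.055, 0], [0, 0, 0, 0, 0, 0.035, 0], [0, 0, 0, 0, 0, 0.015, 0], [0, 0, 0, 0, 0, 0.008, 0], [0, 0, 0, 0, 0, 0, 0]])

```text
time: 7.35
position: [567.6, 299.9, 22.4]
ee_rot: [[-0.246, 0.969, 0.001], [0.969, 0.246, 0.0], [0.0, 0.001, -1.0]]
ft_force: [0.3, -0.9, -1.6]
finger_gap: 51.0
grip_force: 28.9
```

Run:
```python
from h import *; to(566.5,300.9,15,104.6)
from rig import grab_frame
f=grab_frame("side"); cv2.imwrite("pics/s1.png",cv2.resize(f["frame"][220:420,100:340],None,fx=3,fy=3))
```

```text
t 7.35 p [567.6 299.9  22.4] yaw 104.23 tilt [0.0009 0.0004] F [ 0.3 -0.9 -1.6] gap 51.0 grip 28.9
 now-axes [ 0.0012 -0.0008  0.0074] | after-turn axes [ 0.0012 -0.0008  0.0074] turn z -0.37
```

View pics/s1.png

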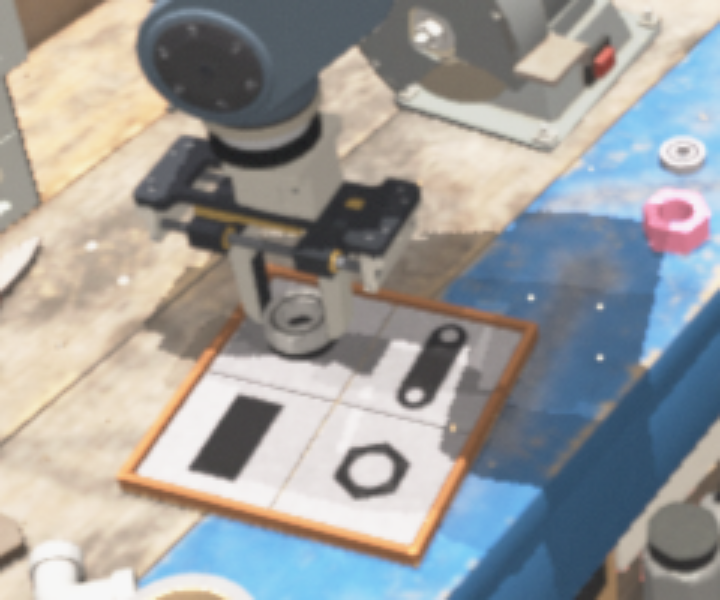

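The bearing (crop ~300,320) is held level over its tile. I'll lower it and release.

Request:
drive_tool(series=[[0, 0, 0, 0.0006, -0.0005, 0.003, 0], [0, 0, 0, 0.0006, 0, 0.0025, 0], [0, 0, 0, 0, 0, 0.001, 0], [0, 0, 0, 0, 0, 0, 0], [0, 0, 0, 0, 0, 0, 0]])

```text
time: 8.02
position: [566.4, 300.8, 15.2]
ee_rot: [[-0.246, 0.969, 0.0], [0.969, 0.246, 0.0], [0.0, 0.0, -1.0]]
ft_force: [-0.2, 0.1, -2.8]
finger_gap: 50.9
grip_force: 28.9
```

Request:
drive_tool(series=[[0, 0, 0, 0, 0, 0, 75], [0, 0, 0, 0, 0, 0, 75], [0, 0, 0, 0, 0, 0, 75], [0, 0, 0, 0, 0, -0.02, 75], [0, 0, 0, 0, 0, -0.05, 100], [0, 0, 0, 0, 0, -0.06, 100], [0, 0, 0, 0, 0, -0.06, 100], [0, 0, 0, 0, 0, -0.06, 100]])

```text
time: 9.02
position: [566.0, 300.6, 268.9]
ee_rot: [[-0.246, 0.969, 0.002], [0.969, 0.246, 0.001], [0.0, 0.002, -1.0]]
ft_force: [1.1, 0.8, 0.6]
finger_gap: 92.4
grip_force: 0.0
```

```bash
python3 -c "
from h import *; to(450,-276.7,23,-4)"
```

```text
t 9.025 p [566.  300.6 268.9] yaw 104.23 tilt [0.0015 0.0007] F [1.1 0.8 0.6] gap 92.4 grip 0.0
 now-axes [-0.5312 -0.2548  0.2454] | after-turn axes [-0.0755  0.584   0.2459] turn z 108.23
```

Request:
drive_tool(series=[[0, 0, 10.5, 0, 0, -0.003, 100], [0, 0, 10.5, 0, 0, -0.003, 100], [0, 0, 10.5, 0, 0, -0.003, 100], [0, 0, 10.5, 0, 0, -0.003, 100], [0, 0, 10.5, 0, 0, -0.003, 100], [0, 0, 10.5, 0, 0, -0.003, 100], [0, 0, 10.5, 0, 0, -0.003, 100], [0, 0, 10.5, 0, 0, -0.003, 100]])

```text
time: 10.02
position: [566.2, 300.7, 290.9]
ee_rot: [[0.94, 0.34, 0.001], [0.34, -0.94, 0.001], [0.001, -0.0, -1.0]]
ft_force: [-0.2, -0.7, -0.0]
finger_gap: 92.5
grip_force: 0.0
```

Request:
drive_tool(series=[[0, 0, 10.5, 0, 0, 0, 100], [0, 0, 10.5, 0, 0, 0, 100], [0, 0, 3.2, 0, 0, 0, 100], [0, 0, 0, 0, 0.04, 0, 100], [0, 0, 0, -0.008, 0.05, 0, 100], [0, 0, 0, -0.008, 0.05, 0, 100], [0, 0, 0, -0.01, 0.05, 0, 100], [0, 0, 0, -0.01, 0.05, 0, 100]])

```text
time: 11.02
position: [513.1, 62.4, 290.6]
ee_rot: [[0.998, -0.069, 0.002], [-0.069, -0.998, 0.0], [0.002, -0.0, -1.0]]
ft_force: [-0.0, -0.7, 0.1]
finger_gap: 92.8
grip_force: 0.0
```

Request:
drive_tool(series=[[0, 0, 0, -0.01, 0.05, 0, 100], [0, 0, 0, -0.01, 0.05, 0, 100], [0, 0, 0, -0.01, 0.05, 0, 100], [0, 0, 0, -0.01, 0.05, 0, 100], [0, 0, 0, 0, 0.05, 0, 100], [0, 0, 0, 0, 0.05, 0, 100], [0, 0, 0, 0, 0.04, 0, 100], [0, 0, 0, 0, 0, 0, 100]])

```text
time: 12.02
position: [449.8, -274.5, 290.2]
ee_rot: [[0.997, -0.072, 0.001], [-0.072, -0.997, -0.001], [0.001, 0.001, -1.0]]
ft_force: [0.4, 0.1, 0.0]
finger_gap: 93.1
grip_force: 0.0
```

Run:
```python
from h import *; to(450,-276.7,20,-4)
from rig import grab_frame
f=grab_frame("top"); cv2.imwrite("pics/t2.png",f["frame"]);P=cloud(f); Z=P[...,2]
Q=P[(np.hypot(P[...,0]-566,P[...,1]-301)<42)&(Z>15)&(Z<40)&(f["range_z"]>0)]; print("bearing",rect(Q),Q.mean(0).round(1),len(Q))
g=cv2.cvtColor(f["frame"],cv2.COLOR_BGR2GRAY)
g0=cv2.cvtColor(np.load("top0.npz")["frame"],cv2.COLOR_BGR2GRAY)
cv2.imwrite("pics/b1.png",cv2.resize(np.hstack([g0[185:250,140:205],g[185:250,140:205]]),None,fx=6,fy=6,interpolation=cv2.INTER_CUBIC))
```

```text
t 12.025 p [ 449.8 -274.5  290.2] yaw -4.13 tilt [ 0.0008 -0.0009] F [0.4 0.1 0. ] gap 93.1 grip 0.0
 now-axes [1.000e-04 2.000e-03 2.702e-01] | after-turn axes [0.0003 0.0022 0.2702] turn z -0.13
bearing (array([567. , 301.5]), array([52.3, 49.2]), 88.8) [566.7 300.4  23.1] 343
```

View pics/b1.png

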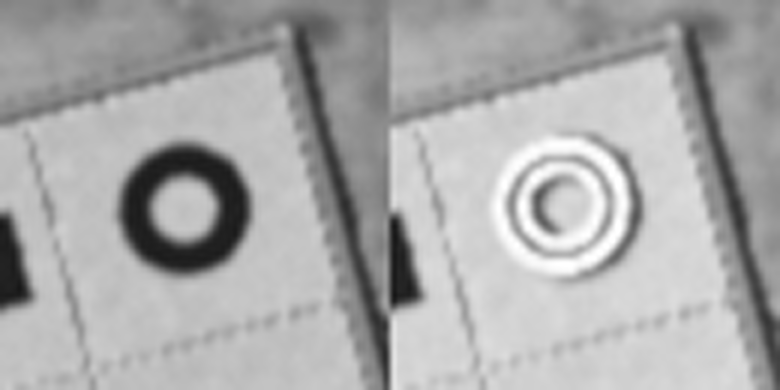

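The bearing (right half, at ~(565,205)) covers its disc concentrically. The depth centroid agrees within 1 mm. Next is the block.

Request:
drive_tool(series=[[0, 0, 0, 0, 0.002, 0.05, 100], [0, 0, 0, 0, 0, 0.06, 100], [0, 0, 0, 0, 0, 0.06, 100], [0, 0, 0, 0, 0, 0.055, 100], [0, 0, 0, 0, 0, 0.03, 100], [0, 0, 0, 0, 0, 0.015, 100], [0, 0, 0, 0, 0, 0, 0], [0, 0, 0, 0, 0, 0, 0]], force=25)

```text
time: 13.08
position: [451.1, -274.9, 20.6]
ee_rot: [[0.998, -0.069, 0.002], [-0.069, -0.998, -0.001], [0.002, 0.001, -1.0]]
ft_force: [0.8, -0.5, 0.5]
finger_gap: 77.0
grip_force: 0.0
```

Request:
drive_tool(series=[[0, 0, 0, 0, 0, 0, 0], [0, 0, 0, 0, 0, 0, 0], [0, 0, 0, 0, 0, 0, 0], [0, 0, 0, 0, 0, 0, 0], [0, 0, 0, 0, 0, 0, 0], [0, 0, 0, 0, 0, 0, 0]])

```text
time: 13.82
position: [450.3, -274.7, 19.2]
ee_rot: [[0.998, -0.069, 0.0], [-0.069, -0.998, -0.0], [0.0, 0.0, -1.0]]
ft_force: [0.3, -1.9, 0.1]
finger_gap: 25.9
grip_force: 25.0
```

Request:
drive_tool(series=[[0, 0, 0, 0, 0, -0.03, 0], [0, 0, 0, 0, 0, -0.05, 0], [0, 0, 0, 0, 0, -0.05, 0], [0, 0, -10, 0, 0, -0.05, 0], [0, 0, -10, 0, 0, -0.05, 0], [0, 0, -10, 0, 0, -0.05, 0], [0, 0, -10, 0, 0, 0, 0], [0, 0, -10, 0, 0, 0, 0]])

```text
time: 14.82
position: [450.0, -274.3, 299.0]
ee_rot: [[0.69, 0.724, -0.0], [0.724, -0.69, 0.0], [0.0, -0.001, -1.0]]
ft_force: [-0.3, 0.5, -4.0]
finger_gap: 25.8
grip_force: 25.0
```

Request:
drive_tool(series=[[0, 0, -10, 0, 0, 0, 0], [0, 0, -10, 0, 0, 0, 0], [0, 0, -10, 0, 0, 0, 0], [0, 0, -10, 0, 0, 0, 0], [0, 0, -10, 0, 0, 0, 0], [0, 0, -8.6, 0, 0, 0, 0], [0, 0, 0, 0.04, 0.012, 0, 0], [0, 0, 0, 0.045, 0.013, 0, 0]])

```text
time: 15.82
position: [452.5, -185.0, 298.3]
ee_rot: [[-0.251, 0.968, -0.001], [0.968, 0.251, 0.001], [0.001, -0.001, -1.0]]
ft_force: [0.8, 0.3, -3.6]
finger_gap: 25.7
grip_force: 25.0
```

Request:
drive_tool(series=[[0, 0, 0, 0.045, 0.013, 0, 0], [0, 0, 0, 0.045, 0.013, 0, 0], [0, 0, 0, 0.045, 0.013, 0, 0], [0, 0, 0, 0.045, 0.013, 0, 0], [0, 0, 0, 0.045, 0.013, 0, 0], [0, 0, 0, 0.045, 0.013, 0, 0], [0, 0, 0, 0.045, 0.013, 0, 0], [0, 0, 0, 0.045, 0.013, 0, 0]])

```text
time: 16.82
position: [462.0, 190.1, 298.6]
ee_rot: [[-0.253, 0.968, -0.001], [0.968, 0.253, -0.0], [0.0, -0.001, -1.0]]
ft_force: [0.8, -0.2, -3.1]
finger_gap: 26.0
grip_force: 25.0
```

Request:
drive_tool(series=[[0, 0, 0, 0.045, 0.013, 0, 0], [0, 0, 0, 0.04, 0.013, 0, 0], [0, 0, 0, 0, 0, 0, 0]])

```text
time: 17.2
position: [465.6, 279.4, 298.1]
ee_rot: [[-0.255, 0.967, -0.002], [0.967, 0.255, -0.0], [0.0, -0.002, -1.0]]
ft_force: [0.3, -0.8, -3.4]
finger_gap: 25.9
grip_force: 25.0
```

Run:
```python
from h import *; to(467.6,275,30,104.6)
```

```text
t 17.2 p [465.6 279.4 298.1] yaw 104.79 tilt [-0.0019 -0.0004] F [ 0.3 -0.8 -3.4] gap 25.9 grip 25.0
 now-axes [-0.0048  0.0013  0.2681] | after-turn axes [-0.0047  0.0008  0.2681] turn z 0.19
```

Request:
drive_tool(series=[[0, 0, 0.2, -0.0047, 0.0008, 0.05, 0], [0, 0, 0, 0, 0, 0.06, 0], [0, 0, 0, 0, 0, 0.06, 0], [0, 0, 0, 0, 0, 0.055, 0], [0, 0, 0, 0, 0, 0.03, 0], [0, 0, 0, 0, 0, 0.01, 0], [0, 0, 0, 0, 0, 0, 0], [0, 0, 0, 0, 0, 0, 0]])

```text
time: 18.2
position: [469.1, 273.3, 35.5]
ee_rot: [[-0.249, 0.968, 0.002], [0.968, 0.249, 0.001], [0.0, 0.002, -1.0]]
ft_force: [0.8, -0.4, -3.8]
finger_gap: 25.9
grip_force: 25.0
```

Run:
```python
from h import *; to(467.6,275,29.3,104.6)
```

```text
t 18.2 p [469.1 273.3  35.5] yaw 104.43 tilt [0.002  0.0009] F [ 0.8 -0.4 -3.8] gap 25.9 grip 25.0
 now-axes [ 0.002  -0.0011  0.0062] | after-turn axes [ 0.002  -0.001   0.0062] turn z -0.17
```

Request:
drive_tool(series=[[0, 0, 0, 0.001, -0.0005, 0.002, 0], [0, 0, 0, 0, 0, 0.001, 0], [0, 0, 0, 0, 0, 0, 0], [0, 0, 0, 0, 0, 0, 0]])

```text
time: 18.7
position: [467.6, 273.9, 31.2]
ee_rot: [[-0.249, 0.968, 0.0], [0.968, 0.249, 0.0], [0.0, 0.0, -1.0]]
ft_force: [-0.3, 1.0, -4.3]
finger_gap: 26.2
grip_force: 25.0
```

Run:
```python
from h import *; to(467.6,275,29.3,104.6)
```

```text
t 18.7 p [467.6 273.9  31.2] yaw 104.43 tilt [0.0001 0.    ] F [-0.3  1.  -4.3] gap 26.2 grip 25.0
 now-axes [0.0011 0.0002 0.0019] | after-turn axes [0.0011 0.0002 0.0019] turn z -0.17
```

Request:
drive_tool(series=[[0, 0, -0.2, 0.001, 0, 0.001, 0], [0, 0, 0, 0, 0, 0.001, 0], [0, 0, 0, 0, 0, 0, 0], [0, 0, 0, 0, 0, 0, 50], [0, 0, 0, 0, 0, 0, 70], [0, 0, 0, 0, 0, 0, 70], [0, 0, 0, 0, 0, 0, 70]])

```text
time: 19.58
position: [467.4, 274.9, 29.2]
ee_rot: [[-0.253, 0.968, 0.0], [0.968, 0.253, 0.0], [0.0, 0.0, -1.0]]
ft_force: [-0.4, -0.3, 0.4]
finger_gap: 61.0
grip_force: 0.0
```

Request:
drive_tool(series=[[0, 0, 0, 0, 0, -0.02, 70], [0, 0, 0, 0, 0, -0.05, 100], [0, 0, 0, 0, 0, -0.05, 100], [0, 0, 0, 0, 0, -0.05, 100], [0, 0, 10, 0, 0, -0.05, 100], [0, 0, 10, 0, 0, -0.05, 100], [0, 0, 10, 0, 0, 0, 100], [0, 0, 10, 0, 0, 0, 100]])

```text
time: 20.58
position: [467.4, 274.9, 299.7]
ee_rot: [[0.434, 0.901, 0.001], [0.901, -0.434, 0.0], [0.001, 0.001, -1.0]]
ft_force: [-0.4, 0.1, -0.7]
finger_gap: 92.8
grip_force: 0.0
```

Request:
drive_tool(series=[[0, 0, 10, 0, 0, 0, 100], [0, 0, 10, 0, 0, 0, 100], [0, 0, 10, 0, 0, 0, 100], [0, 0, 10, 0, 0, 0, 100], [0, 0, 10, 0, 0, 0, 100], [0, 0, 6, 0, 0, 0, 100], [0, 0, 0, 0, 0, 0, 100]])

```text
time: 21.45
position: [467.3, 274.9, 299.1]
ee_rot: [[0.989, 0.151, -0.0], [0.151, -0.989, -0.0], [-0.0, -0.0, -1.0]]
ft_force: [-1.1, 0.8, 0.4]
finger_gap: 93.2
grip_force: 0.0
```

Run:
```python
from h import *; to(555,-443.4,29,8.5)
```

```text
t 21.45 p [467.3 274.9 299.1] yaw 8.68 tilt [-0.0001 -0.    ] F [-1.1  0.8  0.4] gap 93.2 grip 0.0
 now-axes [-0.0216  0.7233  0.2701] | after-turn axes [-0.0194  0.7233  0.2701] turn z 0.18
```

Request:
drive_tool(series=[[0, 0, 0.2, 0, 0.03, 0, 100], [0, 0, 0, -0.002, 0.05, 0, 100], [0, 0, 0, -0.002, 0.05, 0, 100], [0, 0, 0, -0.002, 0.05, 0, 100], [0, 0, 0, -0.002, 0.05, 0, 100], [0, 0, 0, -0.002, 0.05, 0, 100], [0, 0, 0, -0.002, 0.05, 0, 100], [0, 0, 0, -0.002, 0.05, 0, 100]])

```text
time: 22.45
position: [509.3, -104.7, 299.3]
ee_rot: [[0.989, 0.15, 0.0], [0.15, -0.989, -0.0], [0.0, 0.0, -1.0]]
ft_force: [0.5, -0.2, -0.3]
finger_gap: 93.2
grip_force: 0.0
```

Request:
drive_tool(series=[[0, 0, 0, -0.002, 0.05, 0, 100], [0, 0, 0, -0.002, 0.05, 0, 100], [0, 0, 0, -0.001, 0.05, 0, 100], [0, 0, 0, 0, 0.05, 0, 100], [0, 0, 0, 0, 0.05, 0, 100], [0, 0, 0, 0, 0.05, 0, 100], [0, 0, 0, 0, 0.043, 0, 100], [0, 0, 0, 0, 0, 0, 100]])

```text
time: 23.45
position: [554.1, -445.5, 297.7]
ee_rot: [[0.989, 0.147, -0.001], [0.147, -0.989, 0.001], [-0.001, -0.001, -1.0]]
ft_force: [-0.1, -0.4, -0.3]
finger_gap: 93.3
grip_force: 0.0
```

Run:
```python
from h import *; to(555,-443.4,29,8.5)
from rig import grab_frame
f=grab_frame("top");P=cloud(f); Z=P[...,2]
Q=P[(np.hypot(P[...,0]-467.5,P[...,1]-275)<55)&(Z>16)&(Z<80)&(f["range_z"]>0)]; print("block",rect(Q),len(Q))
cv2.imwrite("pics/b2.png",cv2.resize(f["frame"][180:310,90:220],None,fx=4,fy=4,interpolation=cv2.INTER_CUBIC))
```

```text
t 23.45 p [ 554.1 -445.5  297.7] yaw 8.44 tilt [-0.001   0.0006] F [-0.1 -0.4 -0.3] gap 93.3 grip 0.0
 now-axes [ 0.0015 -0.0017  0.2687] | after-turn axes [ 0.0012 -0.0019  0.2687] turn z -0.06
block (array([469. , 272.3]), array([80.5, 78.9]), 64.6) 494
```

View pics/b2.png

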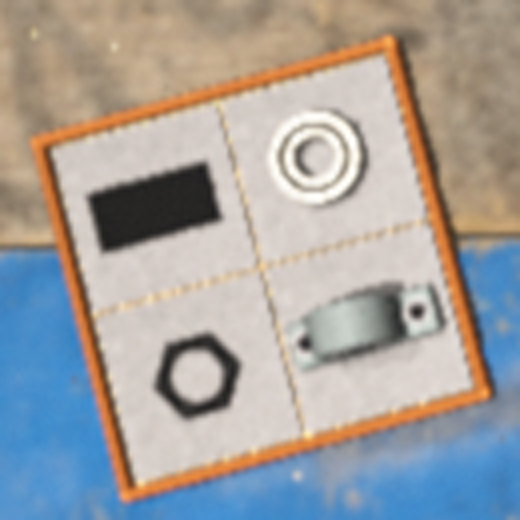

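The block sits along its bar, which is fully covered, with holes at crop (307,343) and (418,311). I'll check the numbers later; the tape is next.

Request:
drive_tool(series=[[0, 0, 0, 0.0012, -0.001, 0.05, 100], [0, 0, 0, 0, 0, 0.06, 100], [0, 0, 0, 0, 0, 0.06, 100], [0, 0, 0, 0, 0, 0.055, 100], [0, 0, 0, 0, 0, 0.03, 100], [0, 0, 0, 0, 0, 0.014, 100], [0, 0, 0, 0, 0, 0, 0], [0, 0, 0, 0, 0, 0, 0]], force=25)

```text
time: 24.5
position: [556.5, -442.3, 32.0]
ee_rot: [[0.989, 0.147, 0.002], [0.147, -0.989, -0.002], [0.002, 0.002, -1.0]]
ft_force: [0.2, -0.0, 0.2]
finger_gap: 77.6
grip_force: 0.0
```

Request:
drive_tool(series=[[0, 0, 0, 0, 0, 0, 0], [0, 0, 0, 0, 0, 0, 0], [0, 0, 0, 0, 0, 0, 0], [0, 0, 0, 0, 0, 0, 0], [0, 0, 0, 0, 0, 0, 0], [0, 0, 0, 0, 0, 0, 0]])

```text
time: 25.25
position: [555.7, -442.1, 30.3]
ee_rot: [[0.989, 0.147, 0.0], [0.147, -0.989, -0.0], [0.0, 0.0, -1.0]]
ft_force: [1.1, -1.1, 1.3]
finger_gap: 35.6
grip_force: 24.8
```

Run:
```python
from h import *; to(555,-443.4,29,8.5)
f=dict(np.load("top0.npz")); h=ray(f,[[166.75,265.75],[194.5,257.75]],22); print("block holes",h.round(1),h.mean(0).round(1),np.degrees(np.arctan2(*(h[0]-h[1])[1::-1])))
```

```text
t 25.25 p [ 555.7 -442.1   30.3] yaw 8.43 tilt [ 0.0002 -0.0003] F [ 1.1 -1.1  1.3] gap 35.6 grip 24.8
 now-axes [-0.0009  0.0012  0.0013] | after-turn axes [-0.0009  0.0012  0.0013] turn z -0.07
block holes [[458.2 305.   22. ]
 [474.9 241.3  22. ]] [466.6 273.2  22. ] 104.68049096856485
```

Request:
drive_tool(series=[[0, 0, 0, 0, 0, -0.03, 0], [0, 0, 0, 0, 0, -0.05, 0], [0, 0, 0, 0, 0, -0.05, 0], [0, 0, 0, 0, 0, -0.05, 0], [0, 0, -9.6, 0, 0, -0.05, 0], [0, 0, -9.6, 0, 0, -0.05, 0], [0, 0, -9.6, 0, 0, -0.01, 0], [0, 0, -9.6, 0, 0, 0, 0]])

```text
time: 26.25
position: [555.8, -441.8, 320.9]
ee_rot: [[0.68, 0.733, 0.001], [0.733, -0.68, -0.0], [0.0, 0.001, -1.0]]
ft_force: [-0.4, -0.1, -3.2]
finger_gap: 36.2
grip_force: 24.8
```

Request:
drive_tool(series=[[0, 0, -9.6, 0, 0, 0, 0], [0, 0, -9.6, 0, 0, 0, 0], [0, 0, -9.6, 0, 0, 0, 0], [0, 0, -9.6, 0, 0, 0, 0], [0, 0, -9.6, 0, 0, 0, 0], [0, 0, -9.7, 0, 0, 0, 0], [0, 0, 0, 0.03, 0.007, 0, 0], [0, 0, 0, 0.045, 0.011, 0, 0]])

```text
time: 27.25
position: [553.8, -364.3, 318.9]
ee_rot: [[-0.25, 0.968, -0.001], [0.968, 0.25, 0.001], [0.001, -0.001, -1.0]]
ft_force: [0.9, -0.4, -2.5]
finger_gap: 36.2
grip_force: 24.9
```

Request:
drive_tool(series=[[0, 0, 0, 0.045, 0.011, 0, 0], [0, 0, 0, 0.045, 0.011, 0, 0], [0, 0, 0, 0.045, 0.011, 0, 0], [0, 0, 0, 0.045, 0.011, 0, 0], [0, 0, 0, 0.045, 0.011, 0, 0], [0, 0, 0, 0.045, 0.011, 0, 0], [0, 0, 0, 0.045, 0.011, 0, 0], [0, 0, 0, 0.045, 0.011, 0, 0]])

```text
time: 28.25
position: [548.7, 7.4, 319.7]
ee_rot: [[-0.251, 0.968, -0.001], [0.968, 0.251, 0.0], [0.0, -0.001, -1.0]]
ft_force: [0.9, -0.0, -2.1]
finger_gap: 35.9
grip_force: 24.9
```

Request:
drive_tool(series=[[0, 0, 0, 0.045, 0.011, 0, 0], [0, 0, 0, 0.045, 0.011, 0, 0], [0, 0, 0, 0.045, 0.011, 0, 0], [0, 0, 0, 0.045, 0.011, 0, 0], [0, 0, 0, 0.045, 0.011, 0, 0], [0, 0, 0, 0.045, 0.011, 0, 0], [0, 0, 0, 0.045, 0.011, 0, 0], [0, 0, 0, 0.02, 0.006, 0, 0]])

```text
time: 29.25
position: [544.7, 352.8, 319.3]
ee_rot: [[-0.253, 0.968, -0.001], [0.968, 0.253, -0.0], [-0.0, -0.001, -1.0]]
ft_force: [0.1, -1.1, -3.3]
finger_gap: 35.8
grip_force: 24.9
```

Run:
```python
from h import *; to(540.6,400,42,104.6)
```

```text
t 29.25 p [544.7 352.8 319.3] yaw 104.64 tilt [-0.0014 -0.0004] F [ 0.1 -1.1 -3.3] gap 35.8 grip 24.9
 now-axes [0.0467 0.0083 0.2773] | after-turn axes [0.0467 0.0079 0.2773] turn z 0.04
```

Request:
drive_tool(series=[[0, 0, 0, 0.022, 0.004, 0, 0], [0, 0, 0, 0.022, 0.003, 0.02, 0], [0, 0, 0, 0, 0, 0.05, 0], [0, 0, 0, 0, 0, 0.06, 0], [0, 0, 0, 0, 0, 0.06, 0], [0, 0, 0, 0, 0, 0.05, 0], [0, 0, 0, 0, 0, 0.025, 0], [0, 0, 0, 0, 0, 0.007, 0]])

```text
time: 30.25
position: [539.9, 394.4, 45.4]
ee_rot: [[-0.25, 0.968, -0.003], [0.968, 0.25, -0.002], [-0.001, -0.004, -1.0]]
ft_force: [0.2, 0.2, -2.2]
finger_gap: 35.8
grip_force: 24.9
```

Request:
drive_tool(series=[[0, 0, 0, 0, 0, 0, 0], [0, 0, 0, 0, 0, 0, 0], [0, 0, 0, 0, 0, 0, 0]])

```text
time: 30.62
position: [541.6, 395.5, 49.2]
ee_rot: [[-0.251, 0.968, 0.001], [0.968, 0.251, 0.001], [0.001, 0.002, -1.0]]
ft_force: [0.0, 0.7, -2.0]
finger_gap: 35.8
grip_force: 24.9
```

Run:
```python
from h import *; to(540.6,400,40.3,104.6)
```

```text
t 30.625 p [541.6 395.5  49.2] yaw 104.53 tilt [0.0014 0.0009] F [ 0.   0.7 -2. ] gap 35.8 grip 24.9
 now-axes [0.0046 0.0001 0.0089] | after-turn axes [0.0046 0.0001 0.0089] turn z -0.07
```

Request:
drive_tool(series=[[0, 0, 0, 0.0045, 0, 0.004, 0], [0, 0, 0, 0, 0, 0.003, 0], [0, 0, 0, 0, 0, 0, 0], [0, 0, 0, 0, 0, 0, 0], [0, 0, 0, 0, 0, 0, 0]])

```text
time: 31.25
position: [540.1, 399.5, 41.1]
ee_rot: [[-0.251, 0.968, -0.0], [0.968, 0.251, -0.0], [-0.0, -0.0, -1.0]]
ft_force: [0.5, -0.3, -1.4]
finger_gap: 35.6
grip_force: 24.9
```

Run:
```python
from h import *; to(540.6,400,40.3,104.6)
```

```text
t 31.25 p [540.1 399.5  41.1] yaw 104.53 tilt [-0.0001 -0.0001] F [ 0.5 -0.3 -1.4] gap 35.6 grip 24.9
 now-axes [0.0003 0.0007 0.0008] | after-turn axes [0.0003 0.0007 0.0008] turn z -0.07
```

Request:
drive_tool(series=[[0, 0, 0, 0, 0.0004, 0.0008, 0], [0, 0, 0, 0, 0, 0, 0], [0, 0, 0, 0, 0, 0, 0], [0, 0, 0, 0, 0, 0, 60], [0, 0, 0, 0, 0, 0, 75], [0, 0, 0, 0, 0, 0, 75], [0, 0, 0, 0, 0, 0, 75], [0, 0, 0, 0, 0, 0, 75]])

```text
time: 32.25
position: [540.4, 399.7, 40.3]
ee_rot: [[-0.251, 0.968, -0.0], [0.968, 0.251, 0.0], [0.0, -0.0, -1.0]]
ft_force: [0.1, -0.6, -0.3]
finger_gap: 69.7
grip_force: 0.0
```

Request:
drive_tool(series=[[0, 0, 0, 0, 0, -0.02, 75], [0, 0, 0, 0, 0, -0.05, 100], [0, 0, 0, 0, 0, -0.05, 100], [0, 0, 0, 0, 0, -0.05, 100], [0, 0, 0, 0, 0, -0.05, 100], [0, 0, 1.8, 0, 0, -0.04, 100], [0, 0, 0, 0, 0, 0, 100]])

```text
time: 33.12
position: [541.2, 400.2, 305.5]
ee_rot: [[-0.22, 0.975, 0.006], [0.975, 0.22, 0.004], [0.003, 0.007, -1.0]]
ft_force: [0.1, 0.7, -0.2]
finger_gap: 93.2
grip_force: 0.0
```

Run:
```python
from h import *; to(439.5,-406.9,5,102.8)
```

```text
t 33.125 p [541.2 400.2 305.5] yaw 102.72 tilt [0.0063 0.004 ] F [ 0.1  0.7 -0.2] gap 93.2 grip 0.0
 now-axes [-0.7656 -0.279   0.2966] | after-turn axes [-0.7645 -0.278   0.3005] turn z -0.08
```

Request:
drive_tool(series=[[0, 0, 0, -0.03, -0.01, 0, 100], [0, 0, 0, -0.046, -0.017, 0, 100], [0, 0, 0, -0.046, -0.017, 0, 100], [0, 0, 0, -0.046, -0.017, 0, 100], [0, 0, 0, -0.046, -0.017, 0, 100], [0, 0, 0, -0.046, -0.017, 0, 100], [0, 0, 0, -0.046, -0.017, 0, 100], [0, 0, 0, -0.046, -0.017, 0, 100]])

```text
time: 34.12
position: [491.3, 26.4, 300.2]
ee_rot: [[-0.221, 0.975, -0.0], [0.975, 0.221, -0.0], [0.0, -0.0, -1.0]]
ft_force: [0.8, -0.4, 0.2]
finger_gap: 92.9
grip_force: 0.0
```

Request:
drive_tool(series=[[0, 0, 0, -0.046, -0.017, 0, 100], [0, 0, 0, -0.046, -0.017, 0, 100], [0, 0, 0, -0.046, -0.017, 0, 100], [0, 0, 0, -0.046, -0.017, 0, 100], [0, 0, 0, -0.046, -0.017, 0, 100], [0, 0, 0, -0.046, -0.017, 0, 100], [0, 0, 0, -0.046, -0.017, 0, 100], [0, 0, 0, -0.046, -0.017, 0, 100]])

```text
time: 35.12
position: [439.8, -362.3, 300.1]
ee_rot: [[-0.221, 0.975, -0.0], [0.975, 0.221, 0.001], [0.001, -0.0, -1.0]]
ft_force: [0.5, 0.1, 0.3]
finger_gap: 92.8
grip_force: 0.0
```

Request:
drive_tool(series=[[0, 0, 0, -0.044, -0.013, 0, 100], [0, 0, 0, 0, 0, 0, 100], [0, 0, 0, 0, 0, 0, 100]])

```text
time: 35.5
position: [437.4, -406.1, 300.0]
ee_rot: [[-0.22, 0.975, -0.001], [0.975, 0.22, 0.001], [0.001, -0.0, -1.0]]
ft_force: [0.4, 0.0, -0.3]
finger_gap: 93.0
grip_force: 0.0
```

Run:
```python
from h import *; to(439.5,-406.9,5,102.8)
from rig import grab_frame
f=grab_frame("top");P=cloud(f); Z=P[...,2]; np.savez("top3.npz",**f)
for lo in(20,35,50):
  Q=P[(np.hypot(P[...,0]-541,P[...,1]-399.5)<55)&(Z>lo)&(Z<90)&(f["range_z"]>0)]; print("tape",rect(Q),len(Q))
for lo in(20,45):
  Q=P[(np.hypot(P[...,0]-467.5,P[...,1]-275)<48)&(Z>lo)&(Z<90)&(f["range_z"]>0)]; print("block",rect(Q),len(Q))
cv2.imwrite("pics/b3.png",cv2.resize(f["frame"][180:310,90:220],None,fx=4,fy=4,interpolation=cv2.INTER_CUBIC))
```

```text
t 35.5 p [ 437.4 -406.1  300. ] yaw 102.73 tilt [-0.0005  0.0009] F [ 0.4  0.  -0.3] gap 93.0 grip 0.0
 now-axes [-0.0015  0.0019  0.295 ] | after-turn axes [-0.0012  0.0018  0.295 ] turn z -0.07
tape (array([542.7, 404.9]), array([40. , 84.5]), 15.0) 654
tape (array([544.5, 398.6]), array([39.7, 71.3]), 14.1) 579
tape (array([545.1, 396.6]), array([39.6, 66. ]), 14.6) 501
block (array([468.2, 273.7]), array([27.9, 83.6]), 14.3) 426
block (array([467.9, 274.4]), array([27.3, 47. ]), 13.4) 258
```

View pics/b3.png

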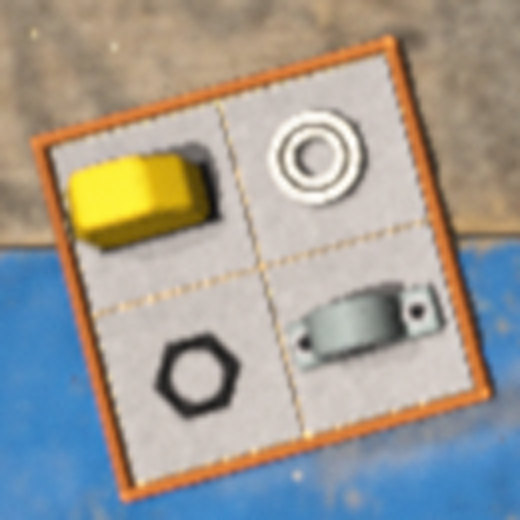

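The block is on its outline within ~1 mm. The tape is near its spot, but parallax hides its foot, so I'll check it in the side view while the nut is gripped.

Request:
drive_tool(series=[[0, 0, 0, -0.0012, 0.0015, 0.05, 100], [0, 0, 0, 0, 0, 0.06, 100], [0, 0, 0, 0, 0, 0.06, 100], [0, 0, 0, 0, 0, 0.06, 100], [0, 0, 0, 0, 0, 0.045, 100], [0, 0, 0, 0, 0, 0.015, 100], [0, 0, 0, 0, 0, 0.004, 0], [0, 0, 0, 0, 0, 0, 0]], force=25)

```text
time: 36.55
position: [440.1, -408.1, 8.0]
ee_rot: [[-0.221, 0.975, 0.002], [0.975, 0.221, -0.002], [-0.002, 0.001, -1.0]]
ft_force: [1.1, 0.6, 1.0]
finger_gap: 77.3
grip_force: 0.0
```

Request:
drive_tool(series=[[0, 0, 0, 0, 0, 0, 0], [0, 0, 0, 0, 0, 0, 0], [0, 0, 0, 0, 0, 0, 0], [0, 0, 0, 0, 0, 0, 0], [0, 0, 0, 0, 0, 0, 0]])

```text
time: 37.17
position: [439.5, -407.8, 6.7]
ee_rot: [[-0.22, 0.975, 0.0], [0.975, 0.22, -0.0], [-0.0, 0.0, -1.0]]
ft_force: [-2.3, 1.2, 4.9]
finger_gap: 46.1
grip_force: 25.0
```

Run:
```python
from h import *; to(439.5,-406.9,5,102.8)
from rig import grab_frame
f=grab_frame("side");g=dict(np.load("side0.npz")); np.savez("side3.npz",**f)
cv2.imwrite("pics/s3.png",np.vstack([cv2.resize(k["frame"][325:395,140:260],None,fx=4,fy=4,interpolation=cv2.INTER_CUBIC) for k in(g,f)]))
P=cloud(f);Z=P[...,2]
for lo,hi in((18,90),(35,90),(55,90)):
  Q=P[(np.hypot(P[...,0]-541,P[...,1]-399.5)<55)&(Z>lo)&(Z<hi)&(f["range_z"]>0)]; print("tape",rect(Q),len(Q))
```

```text
t 37.175 p [ 439.5 -407.8    6.7] yaw 102.73 tilt [ 0.0002 -0.0002] F [-2.3  1.2  4.9] gap 46.1 grip 25.0
 now-axes [0.0008 0.0002 0.0017] | after-turn axes [0.0008 0.0002 0.0017] turn z -0.07
tape (array([545.9, 413.9]), array([76.7, 80.5]), 29.0) 977
tape (array([538.6, 400.6]), array([39.6, 73.3]), 13.3) 773
tape (array([539.5, 400. ]), array([38.9, 61.6]), 15.1) 480
```

View pics/s3.png

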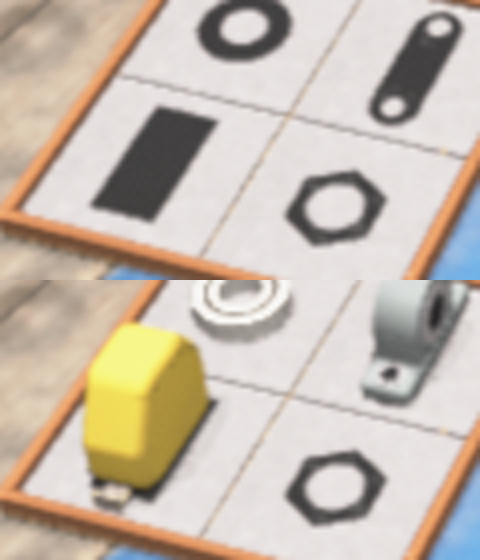

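Top and side views together put the tape at (541,399.5), which is on its outline. The dark strip beside it is shadow. I'll carry the nut now.

Request:
drive_tool(series=[[0, 0, 0, 0, 0, -0.03, 0], [0, 0, 0, 0, 0, -0.05, 0], [0, 0, 0, 0, 0, -0.05, 0], [0, 0, 0, 0, 0, -0.05, 0], [0, 0, 0, 0, 0, -0.05, 0], [0, 0, 0, 0, 0, -0.05, 0], [0, 0, 0, 0, 0, -0.01, 0], [0, 0, 0, 0.03, 0.007, 0, 0]])

```text
time: 38.22
position: [439.2, -377.4, 295.3]
ee_rot: [[-0.219, 0.976, -0.001], [0.976, 0.219, 0.0], [0.0, -0.0, -1.0]]
ft_force: [0.6, 0.9, -2.8]
finger_gap: 45.6
grip_force: 25.0
```

Request:
drive_tool(series=[[0, 0, 0, 0.045, 0.0105, 0, 0], [0, 0, 0, 0.045, 0.0105, 0, 0], [0, 0, 0, 0.045, 0.0105, 0, 0], [0, 0, 0, 0.045, 0.0105, 0, 0], [0, 0, 0, 0.045, 0.0105, 0, 0], [0, 0, 0, 0.045, 0.0105, 0, 0], [0, 0, 0, 0.045, 0.0105, 0, 0], [0, 0, 0, 0.045, 0.0105, 0, 0]])

```text
time: 39.22
position: [441.3, -5.7, 294.7]
ee_rot: [[-0.22, 0.975, -0.003], [0.975, 0.22, 0.0], [0.001, -0.002, -1.0]]
ft_force: [0.1, -0.2, -2.7]
finger_gap: 45.6
grip_force: 25.0
```

Request:
drive_tool(series=[[0, 0, 0, 0.045, 0.0105, 0, 0], [0, 0, 0, 0.045, 0.0105, 0, 0], [0, 0, 0, 0.045, 0.0105, 0, 0], [0, 0, 0, 0.045, 0.0105, 0, 0], [0, 0, 0, 0.045, 0.0105, 0, 0], [0, 0, 0, 0.045, 0.0105, 0, 0], [0, 0, 0, 0.045, 0.0105, 0, 0], [0, 0, 0, 0.01, 0, 0, 0]])

```text
time: 40.22
position: [441.3, 327.8, 294.0]
ee_rot: [[-0.223, 0.975, -0.003], [0.975, 0.223, -0.002], [-0.001, -0.003, -1.0]]
ft_force: [0.6, -0.8, -2.6]
finger_gap: 45.7
grip_force: 25.0
```

Request:
drive_tool(series=[[0, 0, 0, 0, 0, 0, 0], [0, 0, 0, 0, 0, 0, 0]])

```text
time: 40.48
position: [442.3, 324.9, 295.9]
ee_rot: [[-0.22, 0.976, -0.001], [0.976, 0.22, -0.001], [-0.001, -0.001, -1.0]]
ft_force: [0.5, -0.3, -2.6]
finger_gap: 45.9
grip_force: 25.0
```

Run:
```python
from h import *; to(442.2,372.8,17,102.8)
```

```text
t 40.475 p [442.3 324.9 295.9] yaw 102.68 tilt [-0.0007 -0.0007] F [ 0.5 -0.3 -2.6] gap 45.9 grip 25.0
 now-axes [0.0469 0.0107 0.2788] | after-turn axes [0.0467 0.0105 0.2789] turn z -0.12
```

Request:
drive_tool(series=[[0, 0, 0, 0.024, 0.005, 0, 0], [0, 0, 0, 0.023, 0.0055, 0.02, 0], [0, 0, 0, 0, 0, 0.05, 0], [0, 0, 0, 0, 0, 0.06, 0], [0, 0, 0, 0, 0, 0.06, 0], [0, 0, 0, 0, 0, 0.05, 0], [0, 0, 0, 0, 0, 0.025, 0], [0, 0, 0, 0, 0, 0.008, 0]])

```text
time: 41.48
position: [442.0, 372.9, 22.2]
ee_rot: [[-0.219, 0.976, -0.002], [0.976, 0.219, -0.001], [-0.001, -0.002, -1.0]]
ft_force: [-1.0, 0.4, -2.2]
finger_gap: 45.9
grip_force: 25.0
```

Request:
drive_tool(series=[[0, 0, 0, 0, 0, 0, 0], [0, 0, 0, 0, 0, 0, 0], [0, 0, 0, 0, 0, 0, 0], [0, 0, 0, 0, 0, 0, 0]])

```text
time: 41.98
position: [442.3, 374.3, 23.9]
ee_rot: [[-0.22, 0.975, 0.001], [0.975, 0.22, 0.0], [0.0, 0.001, -1.0]]
ft_force: [-0.1, 0.0, -0.8]
finger_gap: 45.8
grip_force: 25.0
```

Run:
```python
from h import *; to(442.2,372.8,16.8,102.8)
```

```text
t 41.975 p [442.3 374.3  23.9] yaw 102.73 tilt [0.0007 0.0005] F [-0.1  0.  -0.8] gap 45.8 grip 25.0
 now-axes [-0.0015 -0.0005  0.0071] | after-turn axes [-0.0015 -0.0005  0.0071] turn z -0.07
```

Request:
drive_tool(series=[[0, 0, 0, -0.001, 0, 0.003, 0], [0, 0, 0, 0, 0, 0.002, 0], [0, 0, 0, 0, 0, 0, 0], [0, 0, 0, 0, 0, 0, 0], [0, 0, 0, 0, 0, 0, 0]])

```text
time: 42.6
position: [442.4, 373.2, 18.4]
ee_rot: [[-0.22, 0.975, 0.0], [0.975, 0.22, 0.0], [0.0, 0.0, -1.0]]
ft_force: [0.1, -1.2, -2.6]
finger_gap: 45.9
grip_force: 25.0
```

Run:
```python
from h import *; to(442.2,372.8,16.8,102.8)
```

```text
t 42.6 p [442.4 373.2  18.4] yaw 102.73 tilt [0.0001 0.0001] F [ 0.1 -1.2 -2.6] gap 45.9 grip 25.0
 now-axes [-0.0004 -0.0003  0.0016] | after-turn axes [-0.0004 -0.0003  0.0016] turn z -0.07
```

Request:
drive_tool(series=[[0, 0, 0, 0, 0, 0.0016, 0], [0, 0, 0, 0, 0, 0, 0], [0, 0, 0, 0, 0, 0, 0], [0, 0, 0, 0, 0, 0, 60], [0, 0, 0, 0, 0, 0, 75], [0, 0, 0, 0, 0, 0, 75], [0, 0, 0, 0, 0, 0, 75], [0, 0, 0, 0, 0, 0, 75]])

```text
time: 43.6
position: [442.4, 373.2, 16.8]
ee_rot: [[-0.22, 0.975, 0.0], [0.975, 0.22, 0.0], [0.0, 0.0, -1.0]]
ft_force: [-0.9, 0.1, -0.1]
finger_gap: 70.2
grip_force: 0.0
```

Request:
drive_tool(series=[[0, 0, 0, 0, 0, -0.02, 75], [0, 0, 0, 0, 0, -0.05, 75], [0, 0, 0, 0, 0, -0.05, 75], [0, 0, 0, 0, 0, -0.05, 75], [0, 0, 0, 0, 0, -0.05, 75], [0, 0, 0, 0, 0, -0.05, 75], [0, 0, 0, -0.03, -0.01, 0, 75], [0, 0, 0, -0.05, -0.02, 0, 75]])

```text
time: 44.6
position: [430.5, 288.1, 288.4]
ee_rot: [[-0.222, 0.975, 0.002], [0.975, 0.222, 0.001], [0.001, 0.002, -1.0]]
ft_force: [0.2, -0.3, -0.6]
finger_gap: 70.0
grip_force: 0.0
```

Request:
drive_tool(series=[[0, 0, 0, -0.05, -0.015, 0, 75], [0, 0, 0, -0.05, -0.015, 0, 75], [0, 0, 0, -0.05, -0.015, 0, 75], [0, 0, 0, -0.05, -0.015, 0, 75], [0, 0, 0, -0.05, -0.015, 0, 75], [0, 0, 0, -0.05, -0.015, 0, 75], [0, 0, 0, 0, 0, 0, 75], [0, 0, 0, 0, 0, 0, 75]])

```text
time: 45.6
position: [409.0, -23.6, 287.5]
ee_rot: [[-0.22, 0.976, 0.001], [0.976, 0.22, 0.0], [-0.0, 0.001, -1.0]]
ft_force: [0.1, -0.3, -0.6]
finger_gap: 69.9
grip_force: 0.0
```

Run:
```python
from h import *; to(442.2,372.8,16.8,102.8)
from rig import grab_frame
f=grab_frame("top");s=grab_frame("side")
for n,k,w in(("top",f,(442,373.6)),("side",s,(442,373.6))):
  P=cloud(k);Z=P[...,2];Q=P[(np.hypot(P[...,0]-w[0],P[...,1]-w[1])<42)&(Z>22)&(Z<90)&(k["range_z"]>0)]; print("nut",n,rect(Q),Q.mean(0).round(1))
cv2.imwrite("pics/end.png",np.vstack([cv2.resize(f["frame"][180:310,90:400],(775,325),interpolation=cv2.INTER_CUBIC),cv2.resize(s["frame"][300:410,130:440],(775,275),interpolation=cv2.INTER_CUBIC)]))
```

```text
t 45.6 p [409.  -23.6 287.5] yaw 102.7 tilt [0.001  0.0001] F [ 0.1 -0.3 -0.6] gap 69.9 grip 0.0
 now-axes [0.3794 0.1192 0.2708] | after-turn axes [0.3791 0.1202 0.2707] turn z -0.1
nut top (array([443.2, 373. ]), array([45.9, 51.5]), 14.3) [443.2 372.4  31.5]
nut side (array([439.6, 373.6]), array([47.4, 54.4]), 68.8) [438.1 374.6  31.4]
```

View pics/end.png

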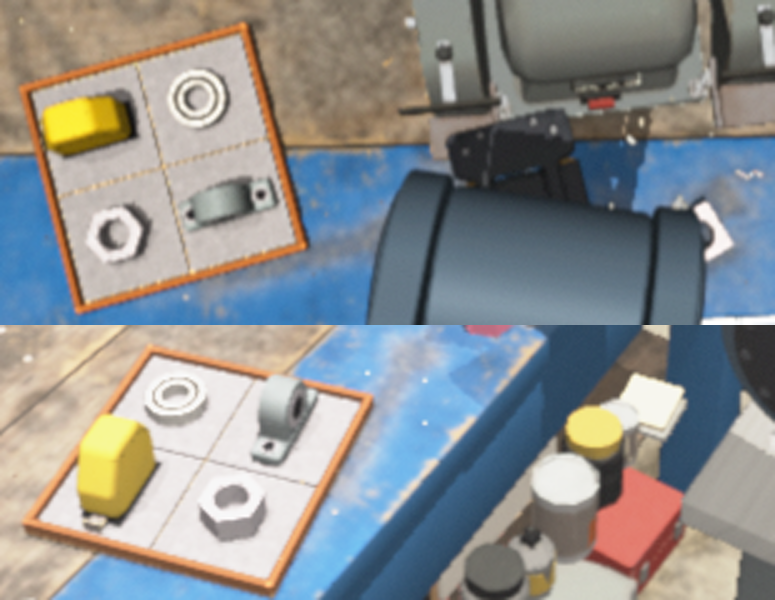

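All four parts are flat and square on their outlines: tape (90,125), bearing (198,97), nut (115,233) and block (230,203). The gripper is clear and empty.

```bash
python3 -c "
from rig import hand_in; print(hand_in())"
```

```text
the job is handed in; nothing more can be done
None
```

The job is handed in: the bearing, pillow block, tape measure and nut are each on their own outlines, within about 1–2 mm by camera and arm readings, and I never moved the square nut, small bearing or pink nut.

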